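# Find the socket that fits the tap's gland nut

### The job

The heads are off the two-valve tap so that its gland nuts can be tightened: try the sockets from the tray, mouth down, on the hexagonal nut of the valve on the left as seen from the robot, until you find the one that goes fully home over it. Stand every socket that does not fit back upright inside the tray, leave the other things on the draining board where they are, and finish with the fitting socket fully seated on the left nut and still held in the gripper; do not let go of it.

Things in the scene. Friction and masses are not known exactly. Their poses are not given: they have to be found in the camera images.
- socket_a_mid (a point): One of three steel sockets, alike outside: round, 48 mm diameter, 76 mm tall, 0.26 to 0.48 kg, standing mouth down in the tray, centres at least 90 mm apart. This point is its centre, 38 mm above the mouth; z points up. Upper half: solid, the part to grip. The hexagonal hole below has corners along +x and every 60 degrees. Hole width and depth differ; which socket fits varies and is found by trying.
- socket_b_mid (a point): One of three steel sockets, alike outside: round, 48 mm diameter, 76 mm tall, 0.26 to 0.48 kg, standing mouth down in the tray, centres at least 90 mm apart. This point is its centre, 38 mm above the mouth; z points up. Upper half: solid, the part to grip. The hexagonal hole below has corners along +x and every 60 degrees. Hole width and depth differ; which socket fits varies and is found by trying.
- socket_c_mid (a point): One of three steel sockets, alike outside: round, 48 mm diameter, 76 mm tall, 0.26 to 0.48 kg, standing mouth down in the tray, centres at least 90 mm apart. This point is its centre, 38 mm above the mouth; z points up. Upper half: solid, the part to grip. The hexagonal hole below has corners along +x and every 60 degrees. Hole width and depth differ; which socket fits varies and is found by trying.
- socket_a: The same socket as socket_a_mid; its origin is the centre of its mouth, axes as there.
- socket_b: The same socket as socket_b_mid; its origin is the centre of its mouth, axes as there.
- socket_c: The same socket as socket_c_mid; its origin is the centre of its mouth, axes as there.
- left_seat (a point): On the tap: centre of the level top of the left valve's round flange, 60 mm across, 80 mm above the board. The nut stands on it, and the mouth of a fully seated socket rests on it: that socket's centre is then 38 mm above this point. z up; the nut's corners point along +x and every 60 degrees. The fitting socket has about 1.2 mm play each side and 8 degrees either way.
- left_nut (a point): 16 mm above left_seat, same axes: centre of the top of the fixed brass hexagonal nut, slightly chamfered. By chance it is 26 mm across flats with a 14 mm spindle rising 18 mm above this point, or 34 mm with a stub rising 2 mm (the right valve has the other). A socket that does not fit is stopped more than 10 mm above its seat by nut or spindle.
- tap: Fixed steel two-valve tap. Origin on the board midway between the valves; the left valve's axis is 85 mm along +y, the right one's 85 mm along -y. A low spout reaches 134 mm along -x, its top 72 mm above the board. The nuts turn with the tap and do not move.
- tray: Fixed shallow grey plastic tray 220 mm (x) by 260 mm (y), rim 12 mm high, floor 4 mm thick, origin at the centre of its underside. The sockets stand on its floor, two in the row towards -x and one in the middle towards +x.
- tap_head_1: Bystander: loose chrome cross head of the tap, 52 mm across, 30 mm high; origin at the centre of its underside.
- tap_head_2: Bystander: the other chrome cross head, the same.
- pot: Bystander: steel cooking pot, 180 mm across, 110 mm high, two side handles; origin at the centre of its underside.
- bowl: Bystander: glass mixing bowl, 200 mm across, 85 mm high; origin at the centre of its underside.
- mug: Bystander: white mug, 80 mm across, 90 mm high; origin at the centre of its underside.
- spatula: Bystander: orange spatula lying along its x, behind the tray; origin under its middle.
- spoon: Bystander: wooden spoon lying along its x, behind the tap; origin under its middle.
Not all that is in view belongs to the job. Leave any red or turquoise look-alike of the socket_c alone. What is shaped like the socket_b but pink is not meant.

How it is judged:
By the outcome, as a careful person would: the job done as asked, in the order asked, and still so for the second after the job is handed in, while the arm keeps its last pose, push and grip.
It also fails if it takes over 72 s, if anything falls off the work surface, if the arm or the gripper's body presses on something with over 40 N, if the wrist force passes 120 N, or if a joint passes its speed limit or range.

### The arm

A 7-joint arm with a two-finger parallel gripper is mounted at the origin on the work surface. World frame = base frame: x ahead of the robot, y to its left, z up, the work surface at z = 0. Lengths are in m, angles in rad, forces in N, time in s.
With the tool pointing down it reaches from about 0.425 to 0.95 m from the base axis. Payload 16.7 kg.
Tool frame: the origin (TCP) lies at the very end of the fingers, on their centre line; the grasp point (between the pads) lies grip_point_offset behind it (grip_point_offset is the distance from the TCP to the grasp point, in m); x points along the fingers, y is the direction in which the jaws open and shut, and the axes are right-handed (so a half turn about x gives the same grasp; the last joint's range is limited). The gripper opens to 94 mm and grips with 3 to 60 N. Pads are 16 mm wide; open, the fingers measure 119 mm over their backs; the gripper's body (75 mm by 177 mm) begins 78 mm behind the grasp point.
Start: joints at [1.105, 0.426, 0.074, 1.606, -0.034, 1.111, -0.067], TCP at [0.21, -0.641, 0.205] pointing down, gripper open.
Joint ranges: [-2.85, 2.85], [-0.5, 2.14], [-1.23, 1.37], [0.21, 2.46], [-1.02, 4.16], [0.16, 2.05], [-2.73, 2.73]. Speed limits (rad/s): [1.89, 1.89, 2.39, 2.39, 3.01, 3.01, 3.01].

### API

Orientations are given as a unit quaternion [x, y, z, w].
In Python, from cell import get_obs, snapshot, camera_info, sign_off, cut_out, tip_of, grip_point_offset gives the robot as it stands.
- The arm moves only by the tool servo_tool, never from a script. Its arguments are lists of equal length, an entry for each row: "slide": the shift along the world's x, y, z in mm, a list of three; "angular": the turn, a rotation vector about the world's x, y, z in rad, a list of three; "jaw": the gripper command: -1 is fully open, 1 is shut, values between are in proportion. In form: {"slide": [[x, y, z], ...], "angular": [[rx, ry, rz], ...], "jaw": [jaw, ...]}. A call has exactly 8 rows; each row shifts and turns the commanded pose from where the row before left it; what a row does not reach is not made up. A row lasts 1/10 s, in which the tool goes at most 50 mm and 8.59 degrees, less where a joint would pass 70% of its speed; a pose out of reach is approached as far as the arm can. A call with a gripper value outside its range is refused whole. The fingers move at their own pace and stop on an object; "squeeze" is the grip in N (left out, the last holds). Time passes only in rows, so rows that do not move let the fingers close, or fill a call up. It gives the time, the measured TCP pose, the force and the opening at its end, in the units of the state.
- get_obs(): the state, without advancing time (a new reading comes with each control period).
- snapshot(name): name is "side" or "top" or "wrist"; returns (picture, depth): 420x560x3 uint8, red, green, blue; 420x560 float32, m along the optical axis (not along the pixel's ray), 0 where there is no reading.
- camera_info(name): a dict with "K" (3x3 intrinsics, pixels), "position" and "rotation" of the camera in the world. Camera axes: x right, y down, z forward; pixel columns grow to the right and rows downward; lengths in m; the calibration is good to about 2 mm. A picture is of the moment at which its call begins: read the wrist's pose just before it. camera_info takes no time and is no camera call; for the wrist camera it gives the pose at the moment of the call.
- sign_off(): hands the job in, once; it reports no verdict.
Trained networks look in the newest picture that a camera, given by its name, has taken for a name from the list of things; names that differ only in an ending like _2 or _b are one class to them, and where a whole thing is asked for, a point or a joint stands for the part that bears it (a point fixed in the world has none). Each returns a list of dicts, best first, with "conf" (0 to 1); they miss things now and then, are a little off and sometimes report something else, mostly with a low value. They report only what shows in the picture. A call takes as long as a camera call. They do not tell look-alikes from the thing itself.
- cut_out(target, camera): "region" (420x560 bool, what is visible of it) and "box" ([left, top, right, bottom] in pixels, round what is visible of it).
- tip_of(target, camera): "centre" ([column, row] in pixels: a listed point, or the origin of a listed thing).
The state is a dict: "time_s": time; "qpos": joint angles; "joint_vel": joint speeds; "joint_efforts": joint torques, N m; "eef_pos": TCP position; "orientation": TCP orientation; "force": force on the tool from outside, world axes, zero at the start; "ft_torque": the same for the moment, N m; "opening": finger opening in m.
Only numpy, scipy, OpenCV 4.12 (cv2) and the standard library are available. Lean on these libraries where they do the work, as an engineer would, in place of code of your own. Each camera call takes 0.05 s, during which the arm holds its last target.

## Working session

There is one attempt and no reset: what is moved stays moved. The work goes in short steps, Python scripts to look and compute and a tool call to move; the robot and the scene stay as the last step left them, time stands still between calls to the robot, and variables do not carry over. Pictures are saved under pics/ and viewed, and the job is handed in when it is done.

Besides the shell and the picture viewer there is one more tool, called after ">>>" by a JSON object that holds its "method" and its "body". servo_tool: Moves the arm, as the interface text tells. Its arguments: {"type":"object","properties":{"slide":{"type":"array"},"angular":{"type":"array"},"jaw":{"type":"array"},"squeeze":{"type":"number"}},"required":["slide","angular","jaw"]}

```bash
ls; mkdir -p pics; cat > h.py <<'E'
import numpy as np, cv2
from cell import *
def save(n,f):
    im,d=snapshot(n); cv2.imwrite('pics/'+f,im[:,:,::-1]); np.save('/tmp/'+n+'.npy',d); return im,d
def world(ci,u,v,z):
    K=np.array(ci['K']);R=np.array(ci['rotation']);p=np.array(ci['position'])
    r=R@np.linalg.inv(K)@np.array([u,v,1.]); return p+r*(z-p[2])/r[2]
def worldd(ci,u,v,d):
    K=np.array(ci['K']);R=np.array(ci['rotation']);p=np.array(ci['position'])
    return p+R@np.linalg.inv(K)@np.array([u,v,1.])*d
E
python3 - <<'E'
from h import *
print(grip_point_offset, get_obs())
for n in('side','top','wrist'):
    save(n,n+'1.png'); print(n,camera_info(n))
for n in('top','side'):
  for t in('socket_a_mid','socket_a','left_seat','left_nut','tap','tray'):
    try: print(n,t,[(np.round(r['centre']),round(r['conf'],2)) for r in tip_of(t,n)])
    except Exception as e: print(n,t,e)
print(get_obs()['time_s'])
E
```

```text
pics
0.0188 {'time_s': 0.0, 'qpos': array([ 1.10449752,  0.4267197 ,  0.07386449,  1.60661197, -0.03408839,
        1.11079826, -0.06706473]), 'joint_vel': array([-9.44641945e-05, -1.16776517e-03, -2.86924634e-04,  8.70250484e-05,
        1.08849417e-03, -1.21412799e-03, -2.87691682e-04]), 'joint_efforts': array([ 2.32124170e-03, -9.35816431e+01,  3.66822839e+00, -4.54192579e+01,
       -4.86266508e-02,  2.00024480e-02,  7.72504313e-05]), 'eef_pos': array([ 0.21010064, -0.6410044 ,  0.20478205]), 'orientation': array([-0.69814535, -0.11197447,  0.69836384, -0.11109786]), 'force': array([-0.35412439, -0.01509231, -0.4201044 ]), 'ft_torque': array([0.02126808, 0.01967607, 0.03771981]), 'opening': 0.09393689816195006}
side {'K': array([[406.32694978,   0.        , 284.57753858],
       [  0.        , 406.32694978, 208.60640879],
       [  0.        ,   0.        ,   1.        ]]), 'position': array([ 0.2900935 , -0.66449751,  0.82937692]), 'rotation': array([ 0.91694276, -0.14969343,  0.06547899, -0.36403345])}
top {'K': array([[451.30348636,   0.        , 278.58022433],
       [  0.   
[... 694 characters left out ...]
97.]), 0.68), (array([214., 227.]), 0.57), (array([230., 256.]), 0.54), (array([189., 254.]), 0.5)]
top left_seat [(array([289., 212.]), 0.64)]
top left_nut [(array([290., 209.]), 0.83)]
top tap [(array([317., 206.]), 0.6), (array([292., 250.]), 0.25)]
top tray [(array([212., 237.]), 0.56)]
side socket_a_mid [(array([260., 163.]), 0.8)]
side socket_a [(array([179., 188.]), 0.94), (array([208., 142.]), 0.83), (array([236., 191.]), 0.79), (array([181., 168.]), 0.73), (array([259., 171.]), 0.67), (array([228., 162.]), 0.55)]
side left_seat [(array([299., 214.]), 0.97)]
side left_nut [(array([299., 207.]), 0.62)]
side tap [(array([314., 256.]), 0.71)]
side tray [(array([246., 177.]), 0.76)]
0.75
```

View pics/top1.png

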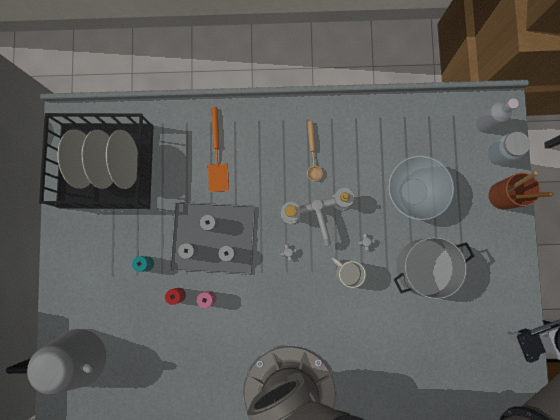

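View pics/side1.png

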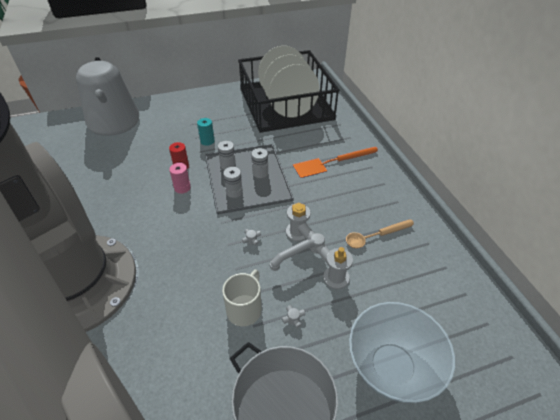

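View pics/wrist1.png

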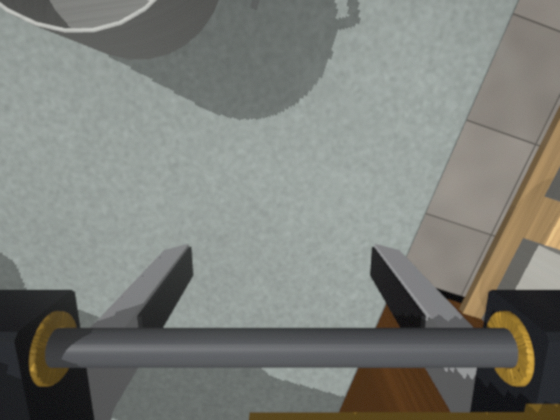

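```bash
sed -i "s/R=np.array(ci\['rotation'\])/R=Rot(ci)/" h.py; cat >> h.py <<'E'
from scipy.spatial.transform import Rotation
def Rot(ci): return Rotation.from_quat(ci['rotation']).as_matrix()
def proj(ci,P):
    K=np.array(ci['K']);q=K@(Rot(ci).T@(np.atleast_2d(P)-ci['position']).T); return (q[:2]/q[2]).T
E
python3 - <<'E'
import cv2
a=cv2.imread('pics/top1.png')[120:360,100:400]; cv2.imwrite('pics/topc.png',cv2.resize(a,(750,600),interpolation=2))
a=cv2.imread('pics/side1.png')[110:310,130:380]; cv2.imwrite('pics/sidec.png',cv2.resize(a,(750,600),interpolation=2))
E
```

```text
(no output)
```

View pics/topc.png

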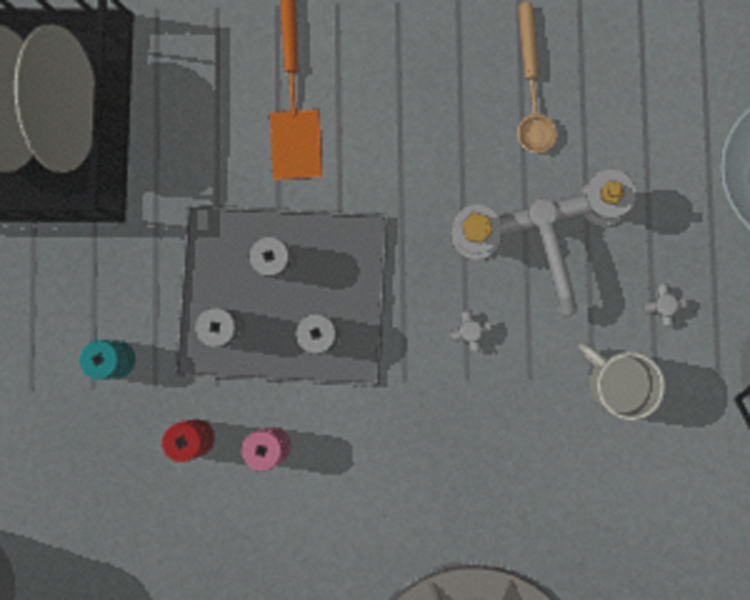

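View pics/sidec.png

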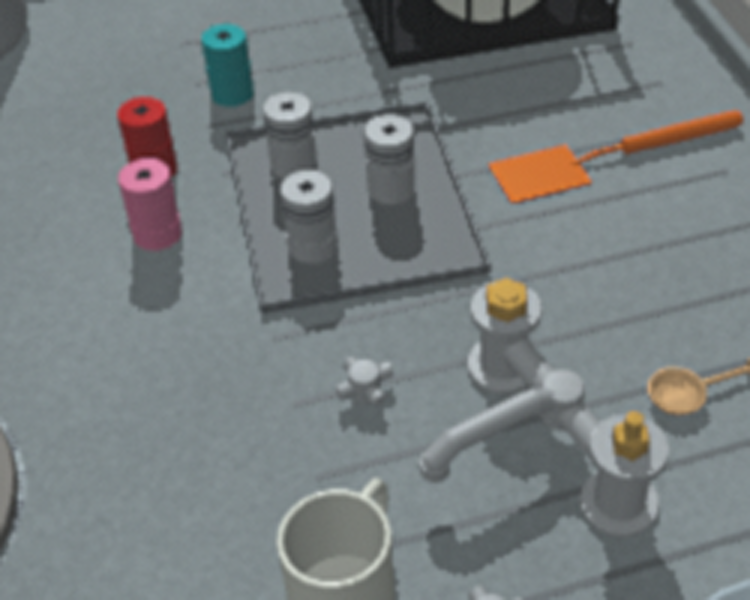

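```bash
python3 - <<'E'
from h import *
ct=camera_info('top');cs=camera_info('side')
print('R',Rot(ct).round(2))
d=np.load('/tmp/top.npy')
for u,v in((207,222),(186,251),(226.5,253.3),(290.5,211.5),(344.5,197)):
    print(u,v,world(ct,u,v,.08).round(3),worldd(ct,u,v,d[int(v)+1,int(u)+3]).round(3))
# side tops
for u,v in((226,145.5),(259.7,153.5),(232.5,172)): print('side',world(cs,u,v,.08).round(3))
print('nut top',world(ct,290.5,211,.096).round(3),'side',world(cs,299,210,.098).round(3),'seat',world(ct,290,213,.08).round(3))
print('R nut/spindle top', world(ct,344.5,197,.10).round(3),'spout tip',world(ct,326,243,.072).round(3))
for c in((176,204),(255,206),(252,273),(172,270)): print('tray',world(ct,*c,.012).round(3))
E
```

```text
R [[-0.02 -0.99  0.1 ]
 [-1.    0.02  0.02]
 [-0.02 -0.1  -0.99]]
207 222 [0.531 0.242 0.08 ] [0.531 0.243 0.073]
186 251 [0.444 0.307 0.08 ] [0.444 0.307 0.079]
226.5 253.3 [0.434 0.183 0.08 ] [0.434 0.183 0.082]
290.5 211.5 [ 0.557 -0.014  0.08 ] [ 0.554 -0.014  0.099]
344.5 197 [ 0.597 -0.181  0.08 ] [ 0.595 -0.179  0.094]
side [0.444 0.302 0.08 ]
side [0.529 0.236 0.08 ]
side [0.434 0.181 0.08 ]
nut top [ 0.556 -0.014  0.096] side [ 0.553 -0.028  0.098] seat [ 0.552 -0.013  0.08 ]
R nut/spindle top [ 0.594 -0.178  0.1  ] spout tip [ 0.458 -0.12   0.072]
tray [0.598 0.354 0.012]
tray [0.585 0.099 0.012]
tray [0.371 0.112 0.012]
tray [0.386 0.367 0.012]
```

```bash
python3 - <<'E'
from h import *
o=get_obs();R=Rotation.from_quat(o['orientation']).as_matrix();print(R.round(3))
ci=camera_info('wrist');print('cam in tool',R.T@(np.array(ci['position'])-o['eef_pos']), (R.T@Rot(ci)).round(3))
E
```

```text
[[ 0.     0.311 -0.95 ]
 [ 0.    -0.95  -0.311]
 [-1.     0.    -0.   ]]
cam in tool [-0.1792946   0.00117759 -0.07153775] [[-0.001 -0.245  0.97 ]
 [ 1.    -0.001  0.001]
 [ 0.     0.97   0.245]]
```

>>> {"method": "servo_tool", "body": {"slide": [[16,36,6],[16,36,6],[16,36,6],[16,36,6],[16,36,6],[16,36,6],[16,36,6],[16,36,6]], "angular": [[0,0,0.078],[0,0,0.078],[0,0,0.078],[0,0,0.078],[0,0,0.078],[0,0,0.078],[0,0,0.078],[0,0,0.078]], "jaw": [-1,-1,-1,-1,-1,-1,-1,-1]}}

```text
time_s: 1.55
eef_pos: [0.3387, -0.3519, 0.2539]
orientation: [0.63, 0.321, -0.63, 0.322]
force: [0.5, -0.1, -0.1]
opening: 0.0939
```

>>> {"method": "servo_tool", "body": {"slide": [[16,36,6],[16,36,6],[16,36,6],[16,36,6],[16,36,6],[16,36,6],[16,36,6],[16,36,6]], "angular": [[0,0,0.078],[0,0,0.078],[0,0,0.078],[0,0,0.078],[0,0,0.078],[0,0,0.078],[0,0,0.078],[0,0,0.078]], "jaw": [-1,-1,-1,-1,-1,-1,-1,-1]}}

```text
time_s: 2.35
eef_pos: [0.4666, -0.0639, 0.302]
orientation: [0.501, 0.499, -0.501, 0.499]
force: [0.1, -0.7, -0.1]
opening: 0.0941
```

```bash
cat >> h.py <<'E'
def st():
    o=get_obs();R=Rotation.from_quat(o['orientation']).as_matrix()
    print('t',round(o['time_s'],2),'tcp',o['eef_pos'].round(4),'yaw',np.degrees(np.arctan2(R[1,1],R[0,1])).round(2),'down',R[:,0].round(3),'F',o['force'].round(1),'open',round(o['opening'],4),'q',o['qpos'].round(2))
E
python3 - <<'E'
from h import *
st(); ci=camera_info('wrist'); save('wrist','w2.png'); np.save('/tmp/w2d.npy',np.load('/tmp/wrist.npy')); 
print(ci)
for t in('left_seat','left_nut'): print(t,[(np.round(r['centre'],1),round(r['conf'],2),world(ci,*r['centre'],{'left_seat':.08,'left_nut':.096}[t]).round(4)) for r in tip_of(t,'wrist')])
E
```

```text
t 2.35 tcp [ 0.4666 -0.0639  0.302 ] yaw -0.17 down [ 0.001 -0.    -1.   ] F [ 0.1 -0.7 -0.1] open 0.0941 q [ 0.5   0.03 -0.51  1.89  0.02  1.22 -0.02]
{'K': array([[362.04766986,   0.        , 281.16080441],
       [  0.        , 362.04766986, 214.02235381],
       [  0.        ,   0.        ,   1.        ]]), 'position': array([0.46796867, 0.00599908, 0.48131385]), 'rotation': array([ 9.92303759e-01, -1.67296358e-03,  1.62100420e-04,  1.23816094e-01])}
left_seat [(array([363.4, 144.4]), 0.81, array([ 0.5579, -0.0177,  0.08  ])), (array([496.3, 197.3]), 0.17, array([ 0.7113, -0.0771,  0.08  ]))]
left_nut [(array([369.4, 144.4]), 0.86, array([ 0.5606, -0.0168,  0.096 ]))]
```

View pics/w2.png

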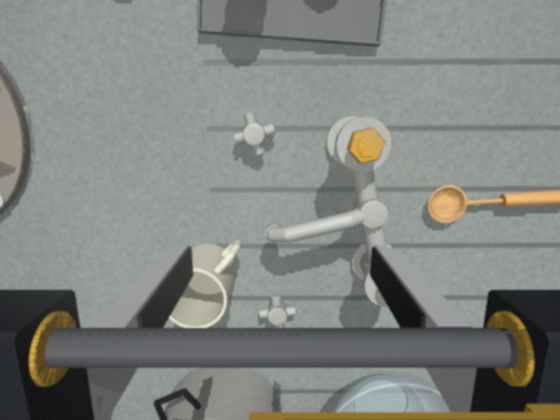

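```bash
python3 - <<'E'
from h import *
im=cv2.imread('pics/w2.png');ci=camera_info('wrist')
h=cv2.cvtColor(im,cv2.COLOR_BGR2HSV)
m=((h[...,0]>12)&(h[...,0]<32)&(h[...,1]>150)).astype(np.uint8); m[:,:320]=0;m[:,410:]=0;m[180:]=0
print(m.sum(),cv2.moments(m,True)['m10']/m.sum(),cv2.moments(m,True)['m01']/m.sum())
ys,xs=np.nonzero(m);W=np.array([world(ci,x,y,.096)[:2] for x,y in zip(xs,ys)])
c=(W.max(0)+W.min(0))/2; print('mean',W.mean(0),c)
hull=cv2.convexHull(np.column_stack([xs,ys]).astype(np.int32))[:,0]
c=W.mean(0)
for a in range(0,60,4):
    ws=[]
    for k in range(3):
        t=np.radians(a+60*k);p=W@[np.cos(t),np.sin(t)];ws.append(np.ptp(p))
    print(a,np.round(ws,4),round(np.mean(ws),4))
d=np.load('/tmp/w2d.npy')
for u,v in((367,146),(372,150),(385,150),(340,160)): print(worldd(ci,u,v,d[v,u]).round(3))
a=im[100:200,310:430]; cv2.imwrite('pics/nut.png',cv2.resize(a,(720,600),interpolation=2))
E
```

```text
503 362.34791252485087 149.1192842942346
mean [ 0.55382459 -0.02076994] [ 0.55521275 -0.01867909]
0 [0.0309 0.0228 0.0332] 0.0289
4 [0.0303 0.024  0.0336] 0.0293
8 [0.0298 0.0251 0.0339] 0.0296
12 [0.029  0.0261 0.0341] 0.0297
16 [0.0281 0.027  0.0341] 0.0297
20 [0.0271 0.0277 0.0339] 0.0296
24 [0.026  0.0283 0.0337] 0.0293
28 [0.0247 0.0288 0.0333] 0.0289
32 [0.0237 0.0293 0.033 ] 0.0286
36 [0.0226 0.0298 0.0325] 0.0283
40 [0.0215 0.0302 0.0322] 0.028
44 [0.0203 0.0305 0.0317] 0.0275
48 [0.0196 0.0312 0.0315] 0.0274
52 [0.02   0.0319 0.0314] 0.0278
56 [0.0214 0.0326 0.0312] 0.0284
[ 0.558 -0.017  0.098]
[ 0.563 -0.021  0.099]
[ 0.582 -0.023  0.08 ]
[ 0.534 -0.034  0.078]
```

View pics/nut.png

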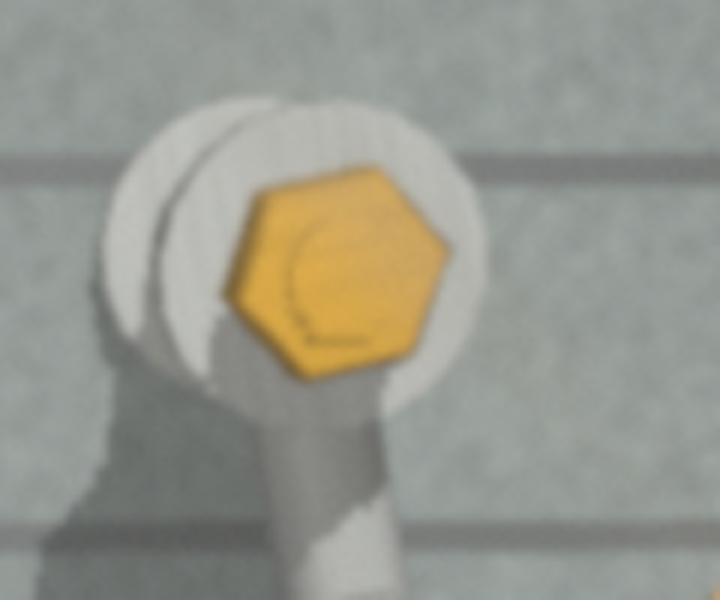

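```bash
python3 - <<'E'
from h import *
ci=camera_info('wrist')
P=np.array([(375,165),(450,250),(412,357),(305,380),(228,295),(258,190)])/6+[310-.4,100-.4]
W=np.array([world(ci,*p,.096)[:2] for p in P]); print(W.round(4),W.mean(0))
for i in range(3):
    d=W[i]-W[i+3]; print(np.degrees(np.arctan2(d[1],d[0]))%60,np.hypot(*d))
# flange circle: crop left 160 right 487 top 100 bottom 427
print(world(ci,(323.5)/6+309.6,(263.5)/6+99.6,.08))
E
```

```text
[[ 0.5627  0.0017]
 [ 0.5766 -0.0127]
 [ 0.5712 -0.0312]
 [ 0.5525 -0.0352]
 [ 0.5383 -0.0203]
 [ 0.5427 -0.0024]] [ 0.55735209 -0.01668521]
14.606117159234401 0.03828873669950868
11.29433186405383 0.039085843242995855
14.725963286479988 0.04046423717028727
[ 0.55831852 -0.01585054  0.08      ]
```

>>> {"method": "servo_tool", "body": {"slide": [[0,44,0],[0,44,0],[0,44,0],[0,44,0],[0,44,0],[0,20,0],[0,0,0],[0,0,0]], "angular": [[0,0,0],[0,0,0],[0,0,0],[0,0,0],[0,0,0],[0,0,0],[0,0,0],[0,0,0]], "jaw": [-1,-1,-1,-1,-1,-1,-1,-1]}}

```text
time_s: 3.3
eef_pos: [0.4663, 0.1735, 0.3012]
orientation: [-0.501, -0.498, 0.502, -0.498]
force: [0.9, -1.0, 1.1]
opening: 0.0943
```

```bash
python3 - <<'E'
from h import *
st(); ci=camera_info('wrist'); im,d=save('wrist','w3.png'); np.save('/tmp/w3d.npy',d); np.save('/tmp/w3ci.npy',ci,allow_pickle=True)
for t,z in(('socket_a_mid',.042),('tray',0)): print(t,[(np.round(r['centre'],1),round(r['conf'],2),world(ci,*r['centre'],z).round(4)) for r in tip_of(t,'wrist')])
cv2.imwrite('pics/w3c.png',cv2.resize(im[60:300,130:430,::-1],(750,600),interpolation=2))
E
```

```text
t 3.3 tcp [0.4663 0.1735 0.3012] yaw -0.4 down [-0.001 -0.001 -1.   ] F [ 0.9 -1.   1.1] open 0.0943 q [ 0.21  0.11 -0.74  1.83  0.08  1.23 -0.56]
socket_a_mid []
tray [(array([292.7, 130.1]), 0.66, array([0.4828, 0.2333, 0.    ]))]
```

View pics/w3.png

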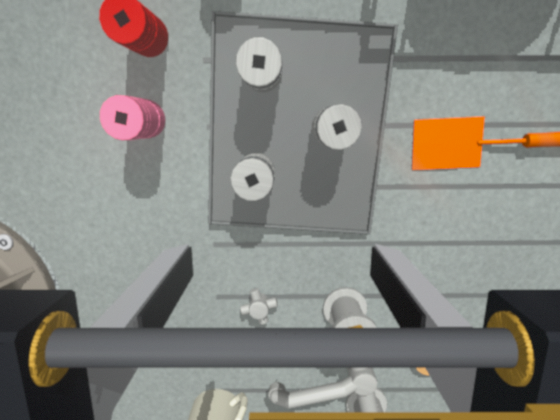

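View pics/w3c.png

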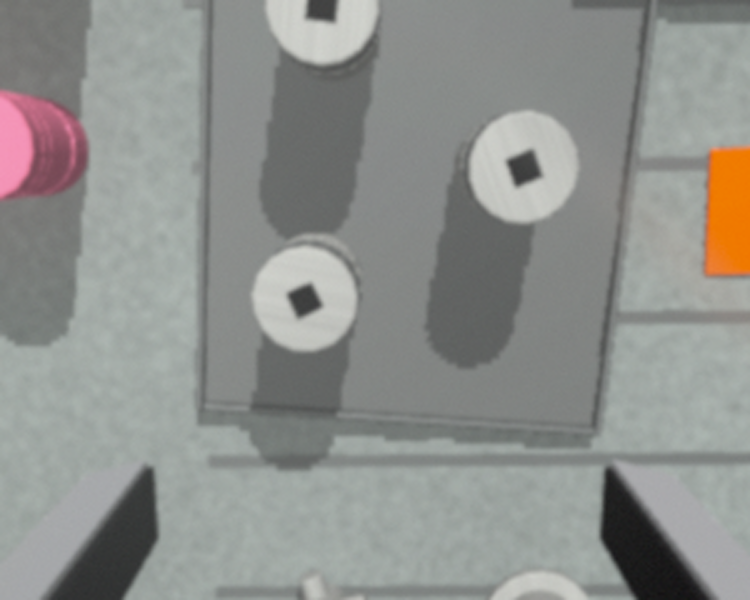

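```bash
python3 - <<'E'
from h import *
im=cv2.imread('pics/w3.png');ci=np.load('/tmp/w3ci.npy',allow_pickle=True).item();d=np.load('/tmp/w3d.npy')
g=cv2.cvtColor(im,cv2.COLOR_BGR2GRAY)
for u,v in((259,62),(340,127),(252,180)):
    s=8;x0,y0=u-12,v-12
    c=cv2.resize(g[y0:y0+24,x0:x0+24],None,fx=s,fy=s,interpolation=cv2.INTER_CUBIC)
    m=(c<105).astype(np.uint8); n,l,stt,ce=cv2.connectedComponentsWithStats(m); k=l[ (12*s),(12*s)]
    cs,_=cv2.findContours((l==k).astype(np.uint8),0,1); r=cv2.minAreaRect(cs[0]);
    px=np.array(r[0])/s+[x0,y0]-.44
    B=cv2.boxPoints(r)/s+[x0,y0]; W=np.array([world(ci,*p,.08)[:2] for p in B]);e=W[1]-W[0]
    # disc
    b=(g>150).astype(np.uint8); n,l,stt,ce=cv2.connectedComponentsWithStats(b); kk=l[v-10,u]; cs,_=cv2.findContours((l==kk).astype(np.uint8),0,2); cc=cv2.minEnclosingCircle(cs[0]); M=cv2.fitEllipse(cs[0])
    print(np.array(r[1])/s,k,px,world(ci,*px,.08).round(4),'disc',np.round(M[0],1),np.round(M[1],1),world(ci,*M[0],.08).round(4),'yaw mod90',np.degrees(np.arctan2(e[1],e[0]))%90, 'depth z',worldd(ci,u-10,v,d[v,u-10])[2].round(3))
E
```

```text
[11.08911228 11.85865211] 1 [258.20403343  61.33165222] [0.4448 0.3043 0.08  ] disc [258.1  60.4] [45.6 48.6] [0.4447 0.3052 0.08  ] yaw mod90 81.48903447589899 depth z 0.079
[10.78241634 10.70926476] 1 [339.18585735 126.89561611] [0.5304 0.238  0.08  ] disc [339.3 126.1] [42.9 44.9] [0.5305 0.2388 0.08  ] yaw mod90 19.819686195606092 depth z 0.081
[10.20582294 10.09272099] 1 [251.4195953  179.70695549] [0.4344 0.1815 0.08  ] disc [251.2 178.8] [41.1 42. ] [0.4342 0.1825 0.08  ] yaw mod90 24.663800608840482 depth z 0.08
```

>>> {"method": "servo_tool", "body": {"slide": [[-16,4,-40],[-16,5,-40],[0,0,-45],[0,0,-45],[0,0,-40],[0,0,-30],[0,0,-19],[0,0,0]], "angular": [[0,0,0],[0,0,0],[0,0,0],[0,0,0],[0,0,0],[0,0,0],[0,0,0],[0,0,0]], "jaw": [-1,-1,-1,-1,-1,-1,-1,-1], "squeeze": 40}}

```text
time_s: 4.25
eef_pos: [0.4331, 0.182, 0.0405]
orientation: [-0.501, -0.499, 0.503, -0.498]
force: [1.3, -0.2, -0.2]
opening: 0.0939
```

```bash
python3 - <<'E'
from h import *
st(); save('wrist','w4.png');
E
```

```text
t 4.25 tcp [0.4331 0.182  0.0405] yaw -0.42 down [-0.004 -0.001 -1.   ] F [ 1.3 -0.2 -0.2] open 0.0939 q [ 0.04  0.41 -0.67  2.16  0.39  0.7  -0.9 ]
```

View pics/w4.png

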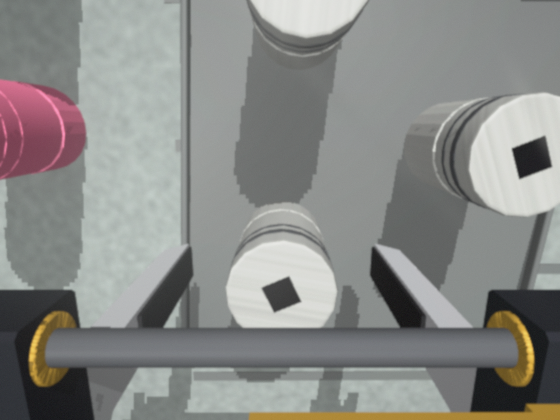

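>>> {"method": "servo_tool", "body": {"slide": [[0,0,0],[0,0,0],[0,0,0],[0,0,0],[0,0,0],[0,0,0],[0,0,0],[0,0,0]], "angular": [[0,0,0],[0,0,0],[0,0,0],[0,0,0],[0,0,0],[0,0,0],[0,0,0],[0,0,0]], "jaw": [1,1,1,1,1,1,1,1], "squeeze": 40}}

```text
time_s: 5.1
eef_pos: [0.4342, 0.1836, 0.0425]
orientation: [-0.501, -0.499, 0.502, -0.498]
force: [-2.3, -0.5, 5.1]
opening: 0.0474
```

```bash
python3 - <<'E'
from h import *
st(); ci=camera_info('wrist'); o=get_obs(); print(proj(ci,[*o['eef_pos'][:2],.08])); im,d=save('wrist','w5.png'); print(world(ci,281,294,.08))
cv2.imwrite('pics/w5c.png',cv2.resize(im[220:350,180:380,::-1],(800,520),interpolation=2))
E
```

```text
t 5.1 tcp [0.4342 0.1836 0.0425] yaw -0.34 down [-0. -0. -1.] F [-2.3 -0.5  5.1] open 0.0474 q [ 0.04  0.4  -0.67  2.16  0.39  0.7  -0.9 ]
[[278.19295085 290.98569522]]
[0.43535614 0.18220478 0.08      ]
```

View pics/w5c.png

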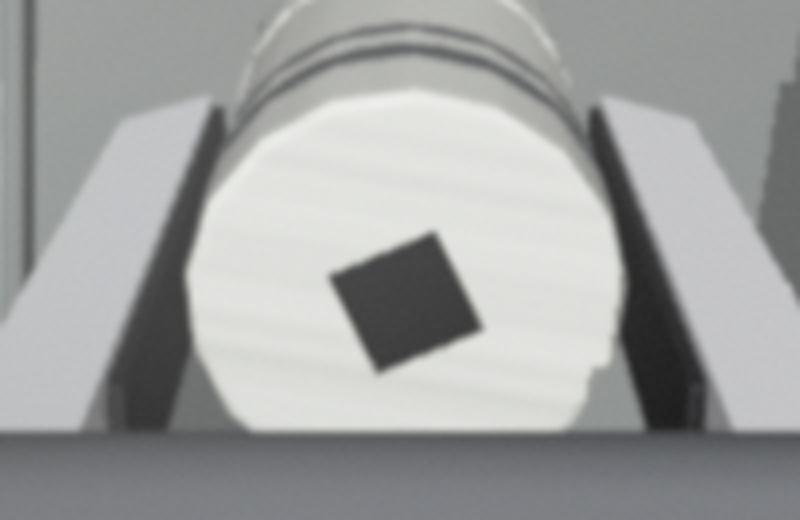

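>>> {"method": "servo_tool", "body": {"slide": [[0,0,30],[0,0,45],[0,0,43],[20,-33,0],[20,-33,0],[21,-33,0],[21,-33,0],[21,-33,0]], "angular": [[0,0,0],[0,0,0],[0,0,0],[0,0,-0.039],[0,0,-0.039],[0,0,-0.039],[0,0,-0.039],[0,0,-0.039]], "jaw": [1,1,1,1,1,1,1,1], "squeeze": 40}}

```text
time_s: 5.95
eef_pos: [0.5375, 0.0169, 0.1601]
orientation: [-0.548, -0.447, 0.548, -0.447]
force: [0.1, 1.3, -4.3]
opening: 0.0477
```

>>> {"method": "servo_tool", "body": {"slide": [[20,-33,0],[0,0,0],[0,0,0],[0,0,0],[0,0,0],[0,0,0],[0,0,0],[0,0,0]], "angular": [[0,0,0],[0,0,0],[0,0,0],[0,0,0],[0,0,0],[0,0,0],[0,0,0],[0,0,0]], "jaw": [1,1,1,1,1,1,1,1], "squeeze": 40}}

```text
time_s: 6.75
eef_pos: [0.5572, -0.0141, 0.1606]
orientation: [0.548, 0.447, -0.548, 0.447]
force: [0.2, 0.3, -4.4]
opening: 0.0478
```

```bash
python3 - <<'E'
from h import *
st(); ci=camera_info('wrist'); im,d=save('wrist','w6.png'); st(); save('side','s6.png'); save('top','t6.png')
a=cv2.imread('pics/s6.png')[120:270,210:390]; cv2.imwrite('pics/s6c.png',cv2.resize(a,(720,600),interpolation=2))
st()
E
```

```text
t 6.75 tcp [ 0.5572 -0.0141  0.1606] yaw -11.49 down [ 0. -0. -1.] F [ 0.2  0.3 -4.4] open 0.0478 q [ 0.4   0.34 -0.59  1.89  0.23  0.98 -0.49]
t 6.8 tcp [ 0.5572 -0.0142  0.1605] yaw -11.5 down [ 0. -0. -1.] F [-0.5  0.6 -5. ] open 0.0475 q [ 0.4   0.34 -0.59  1.89  0.23  0.98 -0.49]
t 6.9 tcp [ 0.5572 -0.0143  0.1605] yaw -11.52 down [-0.  0. -1.] F [ 1.3 -0.4 -4.3] open 0.0476 q [ 0.4   0.34 -0.59  1.89  0.23  0.98 -0.49]
```

View pics/w6.png

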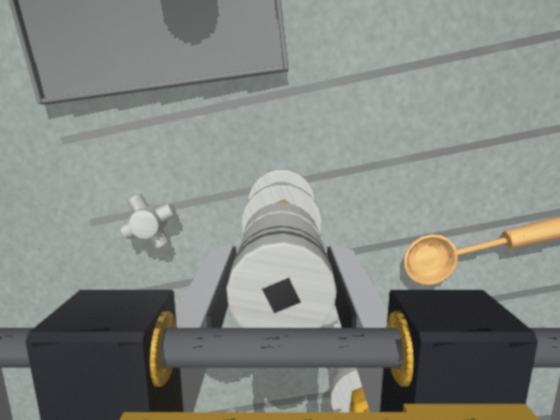

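View pics/s6c.png

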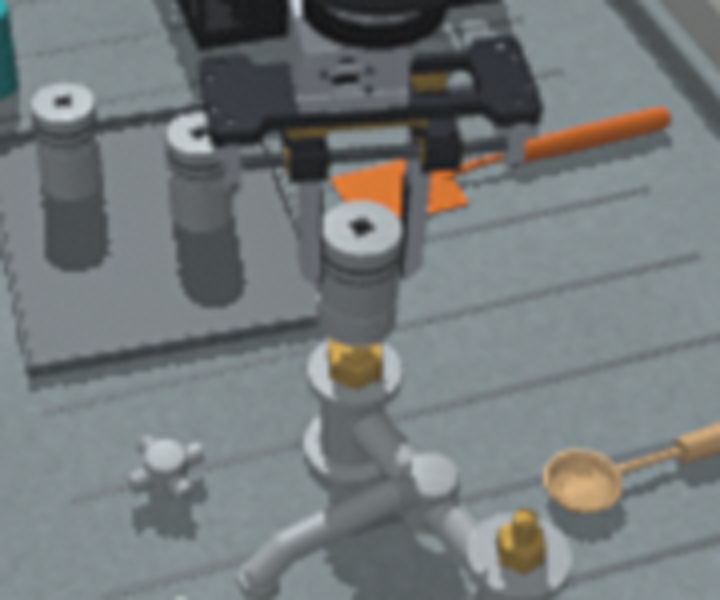

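>>> {"method": "servo_tool", "body": {"slide": [[0,0,-10],[0,0,-8],[0,0,-3],[0,0,-2],[0,0,-2],[0,0,-2],[0,0,-2],[0,0,0]], "angular": [[0,0,0],[0,0,0],[0,0,0],[0,0,0],[0,0,0],[0,0,0],[0,0,0],[0,0,0]], "jaw": [1,1,1,1,1,1,1,1], "squeeze": 50}}

```text
time_s: 7.7
eef_pos: [0.5572, -0.0146, 0.1313]
orientation: [-0.548, -0.447, 0.548, -0.447]
force: [0.5, -0.7, -4.9]
opening: 0.0472
```

>>> {"method": "servo_tool", "body": {"slide": [[0,0,-1.5],[0,0,-1.5],[0,0,-1.5],[0,0,-1.5],[0,0,0],[0,0,0],[0,0,0],[0,0,0]], "angular": [[0,0,0],[0,0,0],[0,0,0],[0,0,0],[0,0,0],[0,0,0],[0,0,0],[0,0,0]], "jaw": [1,1,1,1,1,1,1,1], "squeeze": 50}}

```text
time_s: 8.5
eef_pos: [0.5572, -0.0146, 0.1254]
orientation: [-0.548, -0.447, 0.548, -0.447]
force: [-0.0, -2.4, -5.3]
opening: 0.0476
```

>>> {"method": "servo_tool", "body": {"slide": [[0,0,-2],[0,0,-2],[0,0,-2],[0,0,-1],[0,0,-1],[0,0,0],[0,0,0],[0,0,0]], "angular": [[0,0,0],[0,0,0],[0,0,0],[0,0,0],[0,0,0],[0,0,0],[0,0,0],[0,0,0]], "jaw": [1,1,1,1,1,1,1,1], "squeeze": 50}}

```text
time_s: 9.3
eef_pos: [0.5573, -0.0145, 0.1185]
orientation: [-0.548, -0.447, 0.548, -0.447]
force: [-6.8, -4.1, 17.1]
opening: 0.0474
```

```bash
python3 - <<'E'
from h import *
st(); save('side','s7.png'); save('wrist','w7.png')
a=cv2.imread('pics/s7.png')[120:270,210:390]; cv2.imwrite('pics/s7c.png',cv2.resize(a,(720,600),interpolation=2))
E
```

```text
t 9.3 tcp [ 0.5573 -0.0145  0.1185] yaw -11.54 down [ 0.    -0.001 -1.   ] F [-6.8 -4.1 17.1] open 0.0474 q [ 0.38  0.39 -0.58  1.93  0.27  0.9  -0.53]
```

View pics/s7c.png

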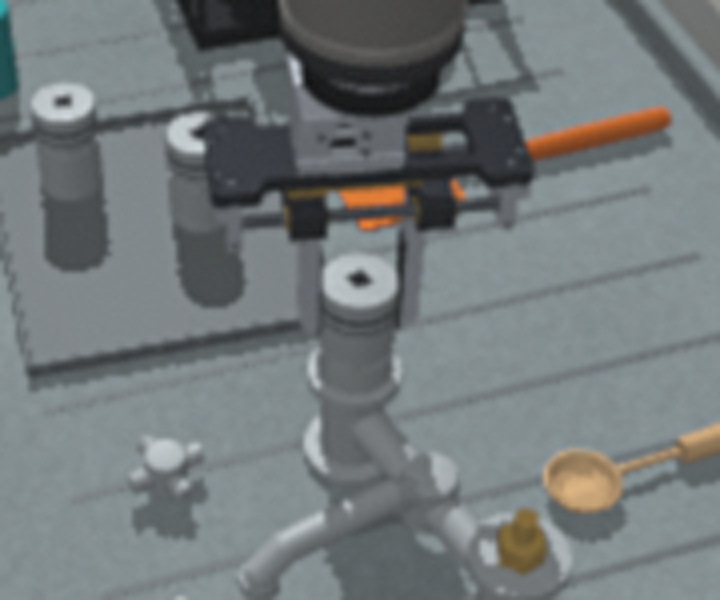

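View pics/w7.png

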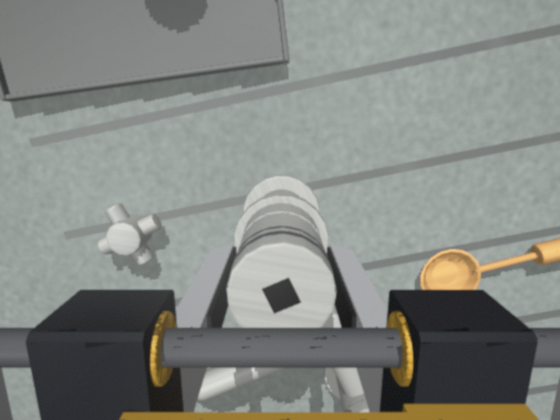

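>>> {"method": "servo_tool", "body": {"slide": [[0,0,-1],[0,0,0],[0,0,0],[0,0,0],[0,0,0],[0,0,0],[0,0,0],[0,0,0]], "angular": [[0,0,0],[0,0,0],[0,0,0],[0,0,0],[0,0,0],[0,0,0],[0,0,0],[0,0,0]], "jaw": [1,1,1,1,1,1,1,1], "squeeze": 50}}

```text
time_s: 10.2
eef_pos: [0.5574, -0.0145, 0.1184]
orientation: [-0.548, -0.447, 0.548, -0.448]
force: [-12.8, -5.3, 34.4]
opening: 0.0476
```

```bash
python3 - <<'E'
from h import *
st(); ci=camera_info('wrist'); im,d=save('wrist','w8.png'); print([worldd(ci,u,v,d[v,u]).round(4) for u,v in((260,290),(305,290),(282,270),(300,300),(255,270))])
print('hidden/flange', [worldd(ci,u,v,d[v,u]).round(4) for u,v in((244,225),(318,225),(282,206))])
im,d2=save('top','t8.png'); ct=camera_info('top')
cs=camera_info('side');im,d=save('side','s8.png')
# side: socket top centre at sidecrop(360,280)/4
for u,v in((293,190),(307,190),(300,187)): print('side',worldd(cs,u,v,d[v,u]).round(4))
print(proj(cs,[[.557,-.015,.156],[.557,-.015,.166]]))
st()
E
```

```text
t 10.2 tcp [ 0.5574 -0.0145  0.1184] yaw -11.54 down [ 0.    -0.001 -1.   ] F [-12.8  -5.3  34.4] open 0.0476 q [ 0.38  0.39 -0.58  1.93  0.27  0.9  -0.53]
[array([ 0.5503, -0.0115,  0.1575]), array([ 0.5689, -0.0158,  0.1564]), array([ 0.5611, -0.0048,  0.1565]), array([ 0.5659, -0.0203,  0.1557]), array([ 0.5501, -0.0024,  0.1569])]
hidden/flange [array([ 0.5376, -0.0025,  0.0796]), array([ 0.5829, -0.0114,  0.081 ]), array([0.5637, 0.0064, 0.0874])]
side [ 0.5409 -0.013   0.1568]
side [ 0.5725 -0.0239  0.1573]
side [ 0.5605 -0.0081  0.1565]
[[299.6071675  189.33932686]
 [299.76719995 186.29720307]]
t 10.35 tcp [ 0.5574 -0.0145  0.1184] yaw -11.54 down [ 0.001 -0.001 -1.   ] F [-13.1  -5.1  33.8] open 0.0474 q [ 0.38  0.39 -0.58  1.93  0.27  0.9  -0.53]
```

>>> {"method": "servo_tool", "body": {"slide": [[0,0,1],[0,0,0],[0,0,0],[0,0,0],[0,0,0],[0,0,0],[0,0,0],[0,0,0]], "angular": [[0,0,0],[0,0,0],[0,0,0],[0,0,0],[0,0,0],[0,0,0],[0,0,0],[0,0,0]], "jaw": [1,1,1,1,1,1,1,1], "squeeze": 50}}

```text
time_s: 11.15
eef_pos: [0.5573, -0.0145, 0.1185]
orientation: [-0.548, -0.447, 0.548, -0.448]
force: [-7.5, -3.6, 17.3]
opening: 0.047
```

View pics/s8.png

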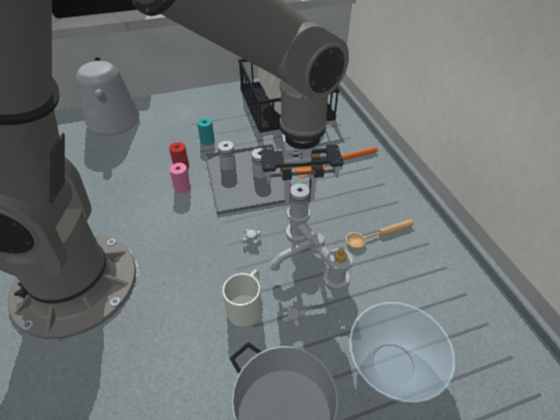

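The side view shows the socket on the left valve at (299,190), the other two sockets upright in the tray at (226,150) and (260,158), and everything else where it was.

```bash
python3 - <<'E'
from h import *
st(); print(sign_off())
E
```

```text
t 11.15 tcp [ 0.5573 -0.0145  0.1185] yaw -11.53 down [ 0.    -0.001 -1.   ] F [-7.5 -3.6 17.3] open 0.047 q [ 0.38  0.39 -0.58  1.93  0.27  0.9  -0.53]
the job is handed in; nothing more can be done
None
```

The first socket I tried fits. It is fully seated on the left valve's nut and still held in the gripper, and I handed the job in at 11.2 s. It was the tray socket in the row towards -x, nearer the tap. I turned it about 11° to line up with the 34 mm nut before lowering it.

**Seating:** The wrist and side depth readings put the socket's top at 0.156–0.157 m. The expected height for a fully seated socket is 0.156 m, and one that did not fit would have stopped more than 10 mm higher. Pushing 1 mm further gave firm contact and no more travel. I then eased the push back, leaving about 17 N upward on the tool and 8 N sideways.

**Other things:** I never touched the other two sockets, and they still stand in the tray. In the last side picture the visible bystanders and the coloured look-alikes are where they were.

**Disagreement:** My first estimate of the nut's position from the side camera was off in y by up to 14 mm. I used the top and wrist cameras instead, which agreed to about 2 mm.

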